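Slacken the left-hand lap knob and take out the slotted washer

TASK

The knob on the flat-lap machine has a left-hand thread: turn it clockwise (seen from above) until it comes up against its stop, feeling for the stop and not wrenching the lap round against its spindle lock. Then lift the slotted washer by its tab out of the recess under the knob, draw it out sideways without jamming it against the knob, rim or spindle, and set it down flat, same side up, in the aluminium tray without dropping it. Leave the knob backed off and the other things on the bench where they are.

Things in the scene. Friction and masses are not known exactly. Their poses are not given: they have to be found in the camera images.
- lap_machine: Flat-lap polishing machine fixed to the bench: round grey housing 190 mm across, 56 mm high, a small switch box on its +x side, carrying a level steel lap disc 150 mm across (top 84 mm above the bench) on an upright spindle, with knob and slotted washer in its middle. Origin on the spindle axis at bench level, z up.
- hub (a point): Floor of the round recess in the lap's hub, on the spindle axis, 90 mm above the bench. The washer lies on it. The recess rim is 66 mm across inside, 74 mm outside and 3.5 mm high. A 10 mm spindle stands up 22 mm from the floor into the knob. Axes as the machine, turning with the lap.
- lap_rim (a point): Point on the lap's top face 70 mm from the spindle axis; its x axis lies along the machine's x at rest and turns with the lap. The spindle lock holds the lap springily: it gives 1 rad per 2.5 N m either way and springs back; more than 0.3 rad (0.75 N m) damages the lock.
- knob_grip (a point): On the axis of the black ribbed round knob on the spindle, 23 mm above its underside and 13 mm below its top: the height at which to grip its 44 mm diameter (the lowest 5 mm are 40 mm across). z up; x turns with the knob. The thread is stiff all the way, about 0.15 N m; a firm grip of 25 to 30 N holds it.
- knob_foot (a point): Centre of the knob's underside. Left-hand thread: clockwise from above loosens and raises it, 12.5 mm per turn. It starts up to 1.4 mm above the washer and meets a hard stop about 8 mm above it, 0.5 to 0.65 turn on, so several grasps are needed; the stop must be felt, as a rise of the twisting moment to 1.5 times the thread's or more.
- washer: Loose slotted (C-shaped) steel clamp washer, about 120 g, in the hub recess under the knob. Origin at its centre on the underside; z up, x towards its tab. Round part within 30 mm radius, 8 mm thick, with a 14 mm slot from the centre out to -x, so it is drawn out tab first, along +x. It must not be pressed against machine or knob with more than 30 N.
- washer_slot (a point): Centre of the washer on its top face, 8 mm above its underside. To come out, the washer must rise more than 3.5 mm (over the rim) but less than the gap under the knob (about 8 mm at the stop): 5.5 to 6 mm is right; then 55 mm along the washer's +x clears the knob. Axes as the washer.
- washer_tab (a point): On the washer's upright tab, 72 mm from its centre along x, 26 mm above its underside. Pinch it across its 10 mm thickness (the washer's y); it is 22 mm long along x and rises from 6 to 34 mm above the underside, on an arm 16 mm wide whose underside is 5 mm above the washer's. Axes as the washer.
- tray: Open aluminium parts tray fixed to the bench, 170 x 150 mm outside (x, y), walls 4 mm thick and 22 mm high; origin under its centre.
- tray_in (a point): Centre of the tray's inner floor; inside 162 x 142 mm (x, y), walls 17 to 18 mm above the floor; axes as the tray.
- screwdriver: Bystander: slim screwdriver with a wooden handle, 150 mm long, lying along its x.
- hammer: Bystander: small hammer, 220 mm long, lying along its x.
- spare_washer: Bystander: plain round spare washer without slot or tab, 56 mm across, 8 mm thick, lying on the bench.
- wax_jar: Bystander: small amber jar with a dark lid, 60 mm across, 55 mm high.
Mind the look-alikes: they are no part of the job. What is shaped like the washer but yellow is not meant.

How it is judged:
On the way, in this order (a step that is already met when the one before it is completed fails the run):
1. the knob is turned clockwise to its stop (raised to within 0.65 mm of full height) while the washer still lies in its recess (z of knob_grip in the frame of lap_machine above 0.1283 m and horizontal distance between washer and lap_machine below 0.012 m), for 0.2 s.
2. the washer is drawn clear of the spindle and knob, held by the fingers (horizontal distance between washer and lap_machine above 0.05 m and contact force between the fingers and washer above 1 N), for 0.1 s.
At the end, for the whole second after the job is handed in: The washer lies inside the tray, both its centre and its tab between the walls, flat on the floor (underside within 4 mm of it, tilt under 0.08 rad), same side up, at rest and released; the knob is still at its stop (within 0.65 mm of its full height) (x of washer in the frame of tray_in between -0.081 and 0.081 m and y of washer in the frame of tray_in between -0.071 and 0.071 m and x of washer_tab in the frame of tray_in between -0.081 and 0.081 m and y of washer_tab in the frame of tray_in between -0.071 and 0.071 m and z of washer in the frame of tray_in below 0.004 m and angle between washer's own z axis and vertical below 0.08 rad and linear speed of washer below 0.02 m/s and z of knob_grip in the frame of lap_machine above 0.1283 m); the robot touches nothing.
It fails at once if the lap is wrenched more than 0.3 rad against its spindle lock (angle between the x axis of lap_rim and the x axis of lap_machine, either way round above 0.3 rad).
It fails at once if the washer is pressed against the machine or knob with more than 30 N (contact force between washer and lap_machine above 30 N).
It fails at once if the washer is let go more than 15 mm above the tray's floor, away from its recess (contact force between the fingers and washer below 0.05 N and z of washer in the frame of tray_in above 0.015 m and horizontal distance between washer and lap_machine above 0.05 m).
It fails at once if the screwdriver, hammer, spare washer or jar is moved by more than 30 mm (distance of any of screwdriver, hammer, spare_washer, wax_jar from where it was at the start of the episode above 0.03 m).
It also fails if it takes over 72 s, if anything falls off the work surface, if the arm or the gripper's body presses on something with over 40 N, if the wrist force passes 120 N, or if a joint passes its speed limit or range.

ROBOT

A 7-joint arm with a two-finger parallel gripper is mounted at the origin on the work surface. World frame = base frame: x ahead of the robot, y to its left, z up, the work surface at z = 0. Lengths are in m, angles in rad, forces in N, time in s.
With the tool pointing down it reaches from about 0.4 to 0.875 m from the base axis. Payload 19.3 kg.
Tool frame: the origin (TCP) lies at the very end of the fingers, on their centre line; the grasp point (between the pads) lies 19 mm behind it; z points along the fingers, y is the line along which they close (so a half turn about z gives the same grasp; the last joint's range is limited). The gripper opens to 85 mm and grips with 20 to 120 N. Pads are 22 mm wide; open, the fingers measure 114 mm over their backs; the gripper's body (76 mm by 85 mm) begins 54 mm behind the grasp point. The pads swing forward as they close: fully open they stand 13 mm farther back than shut.
Start: joints at [-1.372, 0.521, -0.036, 1.599, 0.021, 1.021, -0.113], TCP at [0.166, 0.603, 0.231] pointing down, gripper open.
Joint ranges: [-2.91, 2.91], [-0.3, 2.13], [-1.5, 1.42], [0.17, 2.43], [-1.26, 4.41], [0.16, 1.93], [-2.52, 2.52]. Speed limits (rad/s): [1.89, 1.89, 2.39, 2.39, 3.01, 3.01, 3.01].

INTERFACE

Orientations are given as [roll, pitch, yaw] about the fixed x, y, z axes, in that order (R = Rz(yaw) Ry(pitch) Rx(roll)).
In Python, from workcell import bot gives the robot as it stands. The module is installed in compiled form; this text tells all that it offers.
- The arm moves only by the tool apply_moves, never from a script. Its arguments are lists of equal length, an entry for each row: "claw": the finger opening in m, from 0 to 0.0854; "xyz": the shift along the tool's x, y, z in m, a list of three; "twist": the turn, a rotation vector about the tool's x, y, z in rad, a list of three. A call has 1 to 20 rows; each row shifts and turns the commanded pose from where the row before left it, along the tool's axes as they then stand; what a row does not reach is not made up. A row lasts 1/10 s, in which the tool goes at most 50 mm and 8.59 degrees, less where a joint would pass 70% of its speed; a pose out of reach is approached as far as the arm can. A call with a gripper value outside its range is refused whole. The fingers move at their own pace and stop on an object; "force" is the grip in N (left out, the last holds). Time passes only in rows, so rows that do not move let the fingers close. It gives the time, the measured TCP pose, the force, the opening and the grip force at its end, in the units of the state.
- bot.observe(): the state, without advancing time (a new reading comes with each control period).
- bot.grab_frame(name): name is "scene" or "top" or "wrist"; returns a dict with "img" (400x640x3 uint8, red, green, blue), "vfov" (degrees; the focal length in pixels is half the picture's height over the tangent of half this angle, whatever the lens; pixels are square), "cx", "cy" (the principal point, pixels), "view" (4x4, takes a point from world to camera coordinates). Camera axes: x right, y up, looking along -z (the intrinsics and any distortion apply to the point x, -y, -z); pixel columns grow to the right and rows downward; lengths in m; the calibration is good to about 2 mm. A picture is of the moment at which its call begins. There is no depth.
- bot.job_done(): hands the job in; it is judged then, once.
Trained networks look in the newest picture that a camera, given by its name, has taken for a name from the list of things; names that differ only in an ending like _2 or _b are one class to them, and where a whole thing is asked for, a point or a joint stands for the part that bears it (a point fixed in the world has none). Each returns a list of dicts, best first, with "score" (0 to 1); they miss things now and then, are a little off and sometimes report something else, mostly with a low value. They report only what shows in the picture. A call takes as long as a camera call. They do not tell look-alikes from the thing itself.
- bot.find_in(camera, query): "position" ([x, y, z] in m, in world coordinates, good to about 4 mm: the middle of the surface that is visible of it).
The state is a dict: "clock": time; "qpos": joint angles; "qd": joint speeds; "joint_efforts": joint torques, N m; "position": TCP position; "tool_rot": TCP orientation; "force": force on the tool from outside, world axes, zero at the start; "moment": the same for the moment, N m; "grip_width": finger opening in m; "finger_force": force on a finger pad.
Only numpy, scipy, OpenCV 4.12 (cv2) and the standard library are available. Lean on these libraries where they do the work, as an engineer would, in place of code of your own. Each camera call takes 0.05 s, during which the arm holds its last target. There are 200 camera calls.

## Working session

There is one attempt and no reset: what is moved stays moved. The work goes in short steps, Python scripts to look and compute and a tool call to move; the robot and the scene stay as the last step left them, time stands still between calls to the robot, and variables do not carry over. Pictures are saved under pics/ and viewed, at most 10 in all, crops included, and the job is handed in when it is done.

Besides the shell and the picture viewer there is one more tool, called after "Emit:" as name(argument=value, ...) on one line, values as JSON. apply_moves: Moves the arm, as the interface text tells. Its arguments: {"type":"object","properties":{"claw":{"type":"array"},"xyz":{"type":"array"},"twist":{"type":"array"},"force":{"type":"number"}},"required":["claw","xyz","twist"]}

```bash
mkdir -p pics
cat > h.py <<'E'
import numpy as np, cv2
from workcell import bot
def K(f):
    h=f['img'].shape[0]; return h/2/np.tan(np.radians(f['vfov'])/2)
def ray(f,u,v,z):
    F=K(f); V=np.array(f['view']); d=np.array([(u-f['cx'])/F,-(v-f['cy'])/F,-1.])
    R=V[:3,:3]; c=-R.T@V[:3,3]; w=R.T@d; return c+w*(z-c[2])/w[2]
def proj(f,p):
    F=K(f); V=np.array(f['view']); q=V[:3,:3]@np.array(p)+V[:3,3]
    return f['cx']+F*q[0]/-q[2], f['cy']-F*q[1]/-q[2]
def save(f,n): cv2.imwrite('pics/'+n,cv2.cvtColor(f['img'],cv2.COLOR_RGB2BGR))
E
python3 - <<'E'
from h import *
s=bot.observe(); print(s)
for c in ['top','scene']:
    f=bot.grab_frame(c); save(f,c+'0.png'); print(c,f['vfov'],f['cx'],f['cy'],np.round(f['view'],3).tolist(),[k for k in f])
    for q in ['knob_grip','washer','washer_tab','lap_machine','tray','spare_washer','wax_jar','hammer','screwdriver']:
        print(q,[(np.round(d['position'],3).tolist(),round(d['score'],2)) for d in bot.find_in(c,q)][:3])
E
```

```text
{'clock': 0.0, 'qpos': array([-1.37219298,  0.52202215, -0.03631939,  1.60002093,  0.02120186,
        1.02109203, -0.11280456]), 'qd': array([-8.18482529e-04,  1.26144330e-03,  2.48975718e-03,  1.70743303e-03,
       -9.99147950e-04,  1.28965865e-03, -4.28467321e-05]), 'joint_efforts': array([-3.22353044e-03, -9.27132368e+01,  1.97840877e+00, -3.69943464e+01,
        1.77058449e-02,  8.06718715e-03, -1.64806596e-05]), 'position': array([0.16593582, 0.60221114, 0.23071612]), 'tool_rot': array([-3.14043864e+00,  8.85576689e-05,  2.87276908e+00]), 'force': array([ 0.0729669 ,  0.80994362, -0.17348896]), 'moment': array([-0.00267565, -0.06662895, -0.00035695]), 'finger_force': 0.0, 'grip_width': 0.08535129875056072}
top 44.92534380188435 327.9705413489193 204.96041113106907 [[0.026, -1.0, 0.01, -0.027], [0.995, 0.026, 0.098, -0.474], [-0.099, 0.007, 0.995, -1.258], [0.0, 0.0, 0.0, 1.0]] ['img', 'vfov', 'cx', 'cy', 'view']
knob_grip [([0.572, 0.177, 0.137], 0.74)]
washer [([0.384, 0.378, 0.01], 0.68), ([0.241, 0.26, 0.004], 0.65), ([0.388, 0.197, 0.009], 0.57)]
washer_tab [([0.38, 0.37, 
[... 485 characters left out ...]
335, -0.651, 0.682, 0.087], [0.329, 0.597, 0.732, -1.331], [0.0, 0.0, 0.0, 1.0]] ['img', 'vfov', 'cx', 'cy', 'view']
knob_grip [([0.576, 0.189, 0.131], 0.56)]
washer [([0.245, 0.266, 0.014], 0.91), ([0.376, 0.373, 0.007], 0.84), ([0.533, 0.189, 0.096], 0.72)]
washer_tab [([0.239, 0.266, 0.005], 0.85), ([0.379, 0.378, 0.008], 0.78), ([0.386, 0.2, 0.01], 0.76)]
lap_machine [([0.602, 0.21, 0.058], 0.85), ([0.578, 0.186, 0.137], 0.46)]
tray [([0.61, -0.21, 0.003], 0.65), ([0.532, 0.186, 0.095], 0.21)]
spare_washer [([0.408, -0.009, 0.006], 0.49)]
wax_jar [([0.58, 0.424, 0.05], 0.8), ([0.585, 0.193, 0.085], 0.59)]
hammer [([0.614, -0.381, 0.023], 0.71)]
screwdriver [([0.546, 0.012, 0.019], 0.62)]
```

View pics/top0.png

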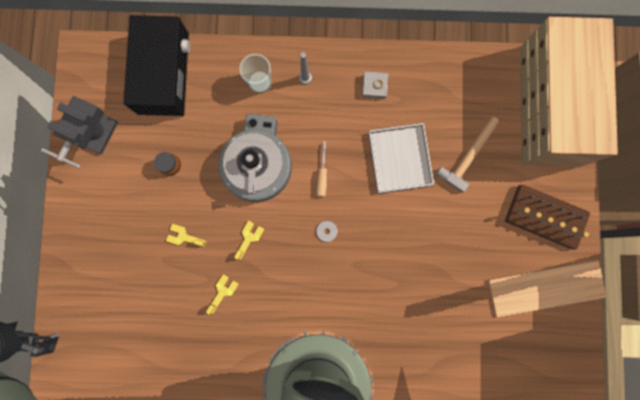

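Run:
```python
from h import *
i=cv2.imread('pics/top0.png')
f=bot.grab_frame('top')
u,v=proj(f,[0.565,0.177,0.11]); u=int(u);v=int(v);print(u,v)
c=cv2.resize(i[v-60:v+60,u-60:u+60],(600,600),interpolation=cv2.INTER_CUBIC)
cv2.imwrite('pics/topcrop.png',c)
```

```text
252 163
```

View pics/topcrop.png

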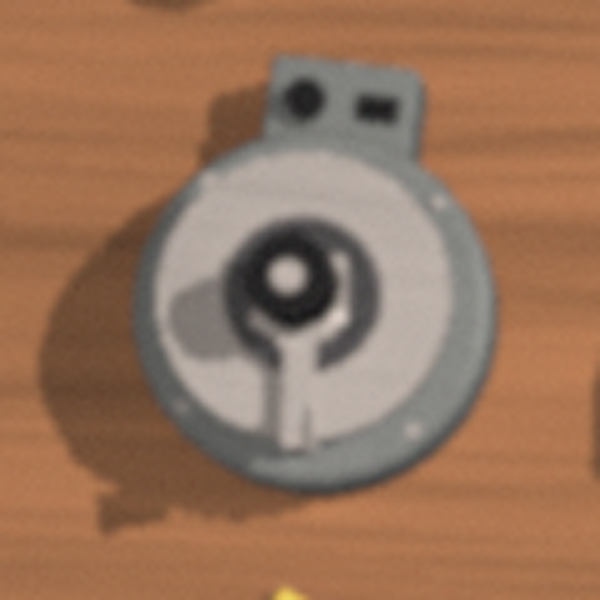

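The top view shows the machine with its knob at (250,158) and the steel tab pointing towards the robot at (250,190). The look-alikes are the yellow forks at (185,235), (250,240) and (222,293), and the plain spare washer at (327,231). I choose the grey one under the black knob, and the close crop confirms it.

Run:
```python
from h import *
f=bot.grab_frame('top')
print('knob top',ray(f,250.2,158,.135)); print('tab top',ray(f,250.4,189.5,.124))
print('lap', ray(f,192+305/5,103+292/5,.084)); print('box',ray(f,192+348/5,103+65/5,.05),'housing',ray(f,192+316/5,103+315/5,.056))
for p in [(368,128),(425,123),(434,185),(377,193)]: print('tray',ray(f,*p,.022))
print(ray(f,192+280/5,103+52/5,.05),ray(f,192+420/5,103+68/5,.05))
g=bot.grab_frame('scene'); 
for p in [(.572,.177,.134),(.5,.18,.12),(.61,-.21,.02)]: print(proj(g,p))
c=g['img'][:, :, ::-1]; u,v=map(int,proj(g,(.54,.18,.11))); cv2.imwrite('pics/scenecrop.png',cv2.resize(c[v-60:v+60,u-80:u+80],(800,600),interpolation=cv2.INTER_CUBIC)); print(u,v)
```

```text
knob top [0.5738514  0.17879786 0.135     ]
tab top [0.49792655 0.17681351 0.124     ]
lap [0.57515836 0.17939046 0.084     ]
box [0.70350314 0.16686484 0.05      ] housing [0.56842796 0.17744242 0.056     ]
tray [ 0.68650952 -0.1170584   0.022     ]
tray [ 0.70465379 -0.27097499  0.022     ]
tray [ 0.53616106 -0.29602299  0.022     ]
tray [ 0.51056613 -0.14410864  0.022     ]
[0.70950264 0.20297434 0.05      ] [0.70296287 0.12886184 0.05      ]
(np.float64(315.9620538821264), np.float64(249.4130491869109))
(np.float64(341.5274092620695), np.float64(242.71350555110038))
(np.float64(249.47467118875284), np.float64(186.917168631358))
327 250
```

Emit:
apply_moves(claw=[0.06,0.06,0.06,0.06,0.06,0.06,0.06,0.06,0.06,0.06,0.06,0.06,0.06,0.06], xyz=[[0,0,-0.03],[0,0,-0.03],[0,0,-0.03],[-0.04,0,0],[-0.04,0,0],[-0.04,0,0],[-0.04,0,0],[0,0.04,0],[0,0.04,0],[0,0.04,0],[0,0.04,0],[0,0.04,0],[-0.04,0,0],[-0.04,0,0]], twist=[[0,0,0],[0,0,0],[0,0,0],[0,0,0],[0,0,0],[0,0,0],[0,0,0],[0,0,0],[0,0,0],[0,0,0],[0,0,0],[0,0,0],[0,0,0],[0,0,0]])

```text
clock: 2.55
position: [0.4483, 0.7251, 0.3201]
tool_rot: [-3.14, -0.001, 2.875]
force: [1.0, -1.0, 0.2]
grip_width: 0.0599
finger_force: 0.0
```

Emit:
apply_moves(claw=[0.06,0.06,0.06,0.06,0.06,0.06,0.06,0.06,0.06,0.06,0.06,0.06,0.06,0.06], xyz=[[-0.01,-0.04,0],[-0.015,-0.04,0],[-0.02,-0.04,0],[-0.02,-0.04,0],[-0.02,-0.04,0],[-0.02,-0.04,0],[-0.02,-0.04,0],[-0.02,-0.04,0],[-0.02,-0.04,0],[-0.02,-0.04,0],[-0.02,-0.04,0],[-0.02,-0.03,0],[-0.01,-0.01,0],[0,0,0]], twist=[[0,0,0],[0,0,0],[0,0,0],[0,0,0],[0,0,0],[0,0,0],[0,0,0],[0,0,0],[0,0,0],[0,0,0],[0,0,0],[0,0,0],[0,0,0],[0,0,0]])

```text
clock: 3.95
position: [0.5492, 0.2058, 0.3221]
tool_rot: [-3.141, 0.001, 2.869]
force: [0.2, 1.4, -0.6]
grip_width: 0.0596
finger_force: 0.0
```

Run:
```python
from h import *
s=bot.observe(); print(s['position'],s['tool_rot'],s['qpos'],s['force'],s['moment'])
f=bot.grab_frame('wrist'); save(f,'w1.png'); V=f['view']; print(-V[:3,:3].T@V[:3,3], np.round(V[:3,:3],3).tolist(), f['vfov'])
for q in ['knob_grip','washer','washer_tab','lap_machine','hub']:
    print(q,[(np.round(d['position'],3).tolist(),round(d['score'],2)) for d in bot.find_in('wrist',q)][:3])
for p in [(.574,.179,.135),(.498,.177,.124)]: print(proj(f,p))
```

```text
[0.54919421 0.2058336  0.3220661 ] [-3.14141887e+00  5.15952563e-04  2.86917937e+00] [-0.51511312  0.37844313  0.07670034  1.59311328 -0.03023034  1.17093477
  0.86632575] [ 0.15178364  1.36107153 -0.58325708] [0.05314658 0.00263858 0.01903966]
[0.48520849 0.22427232 0.46425282] [[0.27, 0.963, 0.001], [-0.93, 0.261, -0.26], [-0.251, 0.07, 0.966]] 70.15279756984158
knob_grip [([0.571, 0.18, 0.136], 0.74)]
washer [([0.377, 0.378, 0.008], 0.84), ([0.386, 0.198, 0.005], 0.66), ([0.532, 0.186, 0.1], 0.62)]
washer_tab [([0.535, 0.182, 0.1], 0.76), ([0.386, 0.202, 0.01], 0.66), ([0.38, 0.372, 0.004], 0.66)]
lap_machine [([0.571, 0.188, 0.086], 0.8)]
hub [([0.57, 0.184, 0.087], 0.66)]
(np.float64(298.896445431909), np.float64(204.61894238869002))
(np.float64(279.38880303458785), np.float64(142.74856891440345))
```

View pics/w1.png

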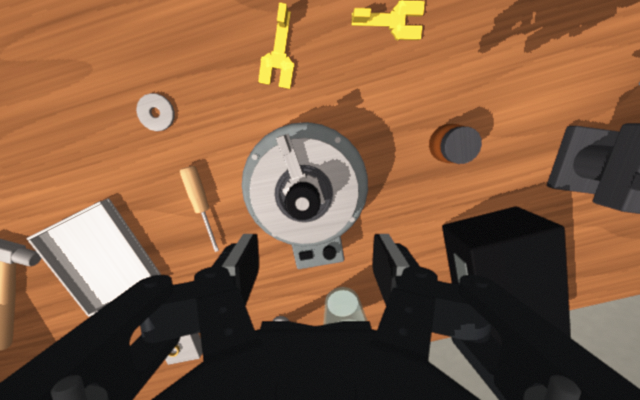

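Run:
```python
from h import *
f=bot.grab_frame('wrist')
print('knob',ray(f,302.5,203.5,.135),'tab',ray(f,284.5,142,.124),'lap',ray(f,305,188,.084))
i=cv2.imread('pics/w1.png'); cv2.imwrite('pics/w1c.png',cv2.resize(i[110:260,230:380],(600,600),interpolation=cv2.INTER_CUBIC))
```

```text
knob [0.57231671 0.18704297 0.135     ] tab [0.49736604 0.18614157 0.124     ] lap [0.56569658 0.1902524  0.084     ]
```

View pics/w1c.png

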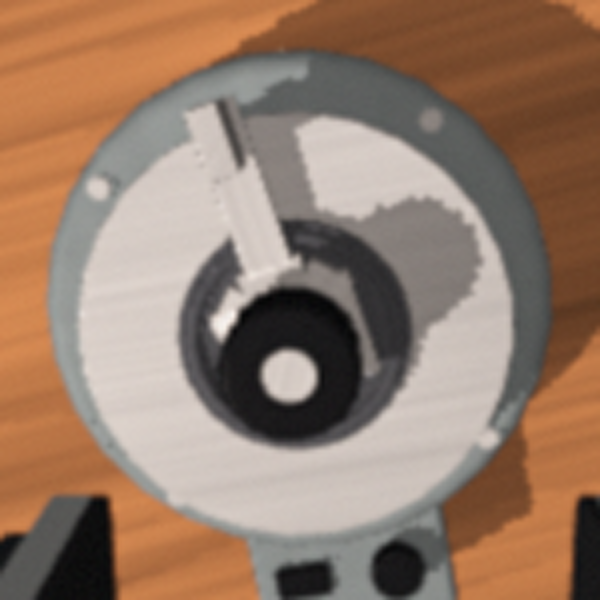

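View pics/scenecrop.png

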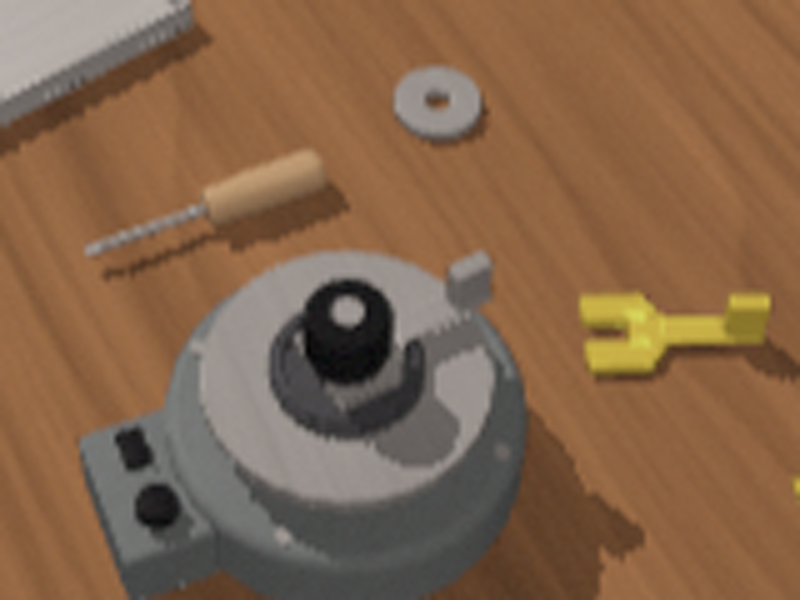

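Run:
```python
from h import *
T,S,W=[bot.grab_frame(c) for c in ('top','scene','wrist')]
print('knob',[ray(f,*p,.1355).round(4) for f,p in ((T,(250.2,158)),(S,(316.4,252.4)),(W,(302.25,204.2)))])
print('tab',[ray(f,*p,.124).round(4) for f,p in ((T,(250.4,189)),(S,(341,242.4)),(W,(283.5,144.5)))])
print('lap',[ray(f,*p,.084).round(4) for f,p in ((T,(253,161.4)),(W,(230+297/4,110+324/4)))], ray(S,247+348/5,190+378/5,.084))
print('spare',[ray(f,*p,.008).round(4) for f,p in ((T,(326.5,231)),(S,(247+438/5,190+100/5)),(W,(155,112)))])
```

```text
knob [array([0.5738, 0.1787, 0.1355]), array([0.5757, 0.1862, 0.1355]), array([0.5732, 0.1859, 0.1355])]
tab [array([0.4992, 0.1769, 0.124 ]), array([0.5024, 0.181 , 0.124 ]), array([0.5001, 0.1835, 0.124 ])]
lap [array([0.5752, 0.1794, 0.084 ]), array([0.5697, 0.1874, 0.084 ])] [0.57672799 0.19065061 0.084     ]
spare [array([ 0.4066, -0.0124,  0.008 ]), array([ 0.4079, -0.0059,  0.008 ]), array([ 0.406 , -0.0066,  0.008 ])]
```

Emit:
apply_moves(claw=[0.06,0.06,0.06,0.06,0.06,0.06,0.06,0.06,0.06,0.06,0.06,0.06,0.06,0.06,0.06,0.06,0.06,0.06,0.06,0.06], xyz=[[0,0,0],[0,0,0],[0,0,0],[0,0,0],[0,0,0],[0,0,0],[0,0,0],[0,0,0],[0,0,0],[0,0,0],[0,0,0],[0,0,0],[0,0,0],[0,0,0],[0,0,0],[0,0,0],[0,0,0],[0,0,0],[0,0,0],[0,0,0]], twist=[[0,0,-0.147],[0,0,-0.147],[0,0,-0.147],[0,0,-0.147],[0,0,-0.147],[0,0,-0.147],[0,0,-0.147],[0,0,-0.147],[0,0,-0.147],[0,0,-0.147],[0,0,-0.147],[0,0,-0.147],[0,0,-0.147],[0,0,-0.147],[0,0,-0.147],[0,0,-0.147],[0,0,-0.147],[0,0,-0.147],[0,0,-0.147],[0,0,-0.147]])

```text
clock: 6.45
position: [0.5228, 0.2322, 0.2811]
tool_rot: [3.082, -0.031, -0.944]
force: [-9.6, 8.9, 8.3]
grip_width: 0.0598
finger_force: 0.0
```

```bash
cat >> h.py <<'E'
from scipy.spatial.transform import Rotation as Ro
def totool(p):
    s=bot.observe(); return Ro.from_euler('xyz',s['tool_rot']).inv().apply(np.array(p)-s['position'])
def st():
    s=bot.observe(); print(round(s['clock'],2),s['position'].round(4),s['tool_rot'].round(4),'q',s['qpos'].round(3),'F',s['force'].round(2),'M',s['moment'].round(3),s['grip_width'],s['finger_force'])
E
python3 - <<'E'
from h import *
st(); print(totool([.574,.1855,.30]))
E
```

```text
6.45 [0.5228 0.2322 0.2811] [ 3.0821 -0.0307 -0.9443] q [ 0.294  0.856 -1.496  1.598  0.846  1.563  2.52 ] F [-9.62  8.94  8.3 ] M [ 0.575  0.42  -0.019] 0.05976261826383037 0.0
[ 0.06842281 -0.013094   -0.01757713]
```

Emit:
apply_moves(claw=[0.06,0.06,0.06,0.06,0.06,0.06,0.06,0.06,0.06], xyz=[[0,0,0],[0,0,0],[0,0,0],[0,0,0],[0,0,0],[0,0,0],[0,0,0],[0,0,0],[0,0,0]], twist=[[0,0,0.147],[0,0,0.147],[0,0,0.147],[0,0,0.147],[0,0,0.147],[0,0,0.147],[0,0,0.147],[0,0,0.147],[0,0,0]])

```text
clock: 7.35
position: [0.5197, 0.2357, 0.2826]
tool_rot: [-3.135, -0.066, -2.118]
force: [0.6, -1.0, -0.2]
grip_width: 0.0596
finger_force: 0.0
```

Run:
```python
from h import *
st(); print(totool([.574,.1855,.30]))
```

```text
7.35 [0.5197 0.2357 0.2826] [-3.1348 -0.0656 -2.1185] q [ 0.222  0.692 -1.248  1.603  0.671  1.408  1.477] F [ 0.55 -0.95 -0.17] M [ 0.078 -0.015 -0.001] 0.0596031494787468 0.0
[ 0.01573098 -0.07257333 -0.01587359]
```

```bash
cat >> h.py <<'E'
def tw(yaw):
    s=bot.observe(); R=Ro.from_euler('xyz',s['tool_rot']); return (R.inv()*Ro.from_euler('xyz',[np.pi,0,yaw])).as_rotvec()
E
python3 - <<'E'
from h import *
print(tw(-2.118))
E
```

```text
[-0.00678203 -0.06561238 -0.00023897]
```

Emit:
apply_moves(claw=[0.06,0.06,0.06,0.06,0.06,0.06,0.06], xyz=[[0,0,0],[0.005,-0.025,-0.005],[0.005,-0.025,-0.005],[0.005,-0.022,-0.005],[0,0,0],[0,0,0],[0,0,0]], twist=[[-0.007,-0.066,0],[0,0,0],[0,0,0],[0,0,0],[0,0,0],[0,0,0],[0,0,0]])

```text
clock: 8.05
position: [0.5729, 0.1862, 0.2972]
tool_rot: [3.14, 0.0, -2.112]
force: [-0.7, 0.9, -0.5]
grip_width: 0.0601
finger_force: 0.0
```

Run:
```python
from h import *
st(); print(totool([.574,.1855,.20]),tw(-2.118))
```

```text
8.05 [0.5729 0.1862 0.2972] [ 3.1399e+00  4.0000e-04 -2.1122e+00] q [ 0.346  0.713 -1.27   1.542  0.685  1.398  1.625] F [-0.71  0.92 -0.45] M [-0.028  0.02  -0.028] 0.060097467326101835 0.0
[ 0.00011202 -0.00150294  0.09716043] [0.00171611 0.00041924 0.00582778]
```

Emit:
apply_moves(claw=[0.066,0.066,0.066,0.066,0.066,0.066], xyz=[[0,-0.0015,0.015],[0,0,0.02],[0,0,0.02],[0,0,0.02],[0,0,0.02],[0,0,0]], twist=[[0,0,-0.14],[0,0,-0.14],[0,0,-0.14],[0,0,-0.14],[0,0,-0.14],[0,0,0]])

```text
clock: 8.65
position: [0.5735, 0.1849, 0.2]
tool_rot: [3.138, 0.001, -1.41]
force: [0.1, -0.1, 0.4]
grip_width: 0.0664
finger_force: 0.0
```

Run:
```python
from h import *
st(); print(totool([.574,.1855,.20]),tw(-1.4))
f=bot.grab_frame('wrist'); save(f,'w2.png')
s=bot.observe()
for p in [(.574,.1855,.1355),(.5005,.1825,.124)]: print(proj(f,p))
for q in ['knob_grip','washer_tab','hub']:
    print(q,[(np.round(d['position'],3).tolist(),round(d['score'],2)) for d in bot.find_in('wrist',q)][:3])
```

```text
8.65 [0.5735 0.1849 0.2   ] [ 3.1375e+00  1.1000e-03 -1.4103e+00] q [ 0.366  0.893 -1.338  1.65   0.888  1.342  2.183] F [ 0.1  -0.07  0.41] M [-0.069 -0.018 -0.001] 0.06635726683004851 0.0
[-5.07816088e-04 -5.95341714e-04  4.35232788e-06] [ 0.00405848  0.0011682  -0.01025248]
(np.float64(313.5557636660161), np.float64(209.21837895881472))
(np.float64(404.0181500948571), np.float64(215.124443206216))
knob_grip [([0.575, 0.176, 0.137], 0.86)]
washer_tab [([0.24, 0.26, 0.008], 0.84), ([0.525, 0.174, 0.101], 0.71), ([0.389, 0.197, 0.01], 0.65)]
hub [([0.581, 0.168, 0.087], 0.84)]
```

View pics/w2.png

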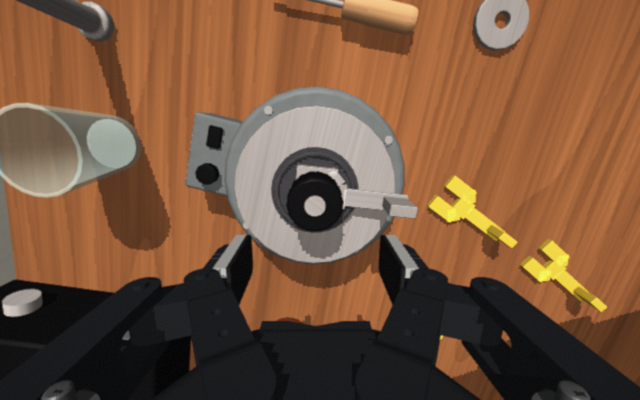

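Run:
```python
from h import *
W=bot.grab_frame('wrist')
print(ray(W,315,206,.1355),ray(W,401,205,.124))
# tcp axis at knob top height projected
s=bot.observe(); print(proj(W,[*s['position'][:2],.1355]))
```

```text
[0.57480434 0.18444435 0.1355    ] [0.50541766 0.17648642 0.124     ]
(np.float64(314.67526999849645), np.float64(207.05210251617186))
```

Emit:
apply_moves(claw=[0.066,0.066,0.066,0.066,0.066,0.04,0.04,0.04,0.04,0.04], xyz=[[0,0,0.02],[0,0,0.025],[0,0,0.025],[0,0,0.02],[0,0,0.0065],[0,0,0],[0,0,0],[0,0,0],[0,0,0],[0,0,0]], twist=[[0.004,0.001,0],[0,0,0],[0,0,0],[0,0,0],[0,0,0],[0,0,0],[0,0,0],[0,0,0],[0,0,0],[0,0,0]], force=28)

```text
clock: 9.9
position: [0.5742, 0.1851, 0.107]
tool_rot: [-3.139, 0.0, -1.415]
force: [-8.6, -2.7, 3.6]
grip_width: 0.0432
finger_force: 28.2
```

```bash
python3 -c "
from h import *
st()"
```

```text
9.9 [0.5742 0.1851 0.107 ] [-3.139   0.     -1.4151] q [ 0.331  0.992 -1.248  1.722  1.011  1.217  2.104] F [-8.56 -2.73  3.57] M [-0.486  1.89  -0.018] 0.04319377761832848 28.226041303714737
```

Emit:
apply_moves(claw=[0.04,0.04,0.04,0.04,0.04], xyz=[[0,0.0007,-0.0003],[0,0,-0.0003],[0,0,-0.0003],[0,0,-0.0003],[0,0,-0.0003]], twist=[[0,0,0.14],[0,0,0.14],[0,0,0.14],[0,0,0.14],[0,0,0.14]])

```text
clock: 10.4
position: [0.576, 0.1846, 0.1086]
tool_rot: [-3.136, 0.004, -2.122]
force: [11.0, -1.3, -9.0]
grip_width: 0.0425
finger_force: 29.6
```

```bash
python3 -c "
from h import *
st()"
```

```text
10.4 [0.576  0.1846 0.1086] [-3.1363  0.0045 -2.1221] q [ 0.289  0.92  -1.138  1.723  0.928  1.131  1.45 ] F [11.03 -1.26 -9.  ] M [-0.321 -2.511  0.167] 0.042549445951536084 29.600854238960892
```

Emit:
apply_moves(claw=[0.04,0.04], xyz=[[0,0,0],[0,0,0]], twist=[[0,0,0],[0,0,0]])

```text
clock: 10.6
position: [0.5761, 0.1846, 0.1086]
tool_rot: [-3.136, 0.004, -2.117]
force: [10.1, -0.9, -7.7]
grip_width: 0.0429
finger_force: 31.0
```

```bash
python3 -c "
from h import *
st()"
```

```text
10.6 [0.5761 0.1846 0.1086] [-3.136   0.0043 -2.1168] q [ 0.289  0.921 -1.138  1.723  0.929  1.132  1.455] F [10.13 -0.92 -7.67] M [-0.159 -2.241  0.113] 0.042877502095025895 30.990217211656272
```

Emit:
apply_moves(claw=[0.062,0.062,0.062,0.062,0.04,0.04,0.04,0.04,0.04], xyz=[[0,0,0],[0,0,0],[0.0018,-0.0009,0.004],[0,0,0],[0,0,0],[0,0,0],[0,0,0],[0,0,0],[0,0,0]], twist=[[0,0,0],[0,0,0],[0,0,0],[0,0,0],[0,0,0],[0,0,0],[0,0,0],[0,0,0],[0,0,0]])

```text
clock: 11.5
position: [0.5747, 0.1825, 0.1037]
tool_rot: [-3.138, 0.002, -2.116]
force: [3.1, -4.2, 6.6]
grip_width: 0.0428
finger_force: 28.8
```

```bash
python3 -c "
from h import *
st()"
```

```text
11.5 [0.5747 0.1825 0.1037] [-3.1381e+00  2.5000e-03 -2.1159e+00] q [ 0.291  0.926 -1.135  1.729  0.934  1.126  1.454] F [ 3.12 -4.17  6.58] M [-0.8   -0.554  0.038] 0.04275466418213447 28.83906433287848
```

Emit:
apply_moves(claw=[0.04,0.04,0.04,0.04,0.04,0.04,0.04,0.04], xyz=[[0,0,-0.0003],[0,0,-0.0003],[0,0,-0.0003],[0,0,-0.0003],[0,0,-0.0003],[0,0,-0.0003],[0,0,-0.0003],[0,0,-0.0003]], twist=[[0,0,0.14],[0,0,0.14],[0,0,0.14],[0,0,0.14],[0,0,0.14],[0,0,0.14],[0,0,0.14],[0,0,0.14]])

```text
clock: 12.3
position: [0.575, 0.1819, 0.1059]
tool_rot: [3.141, 0.005, 3.041]
force: [5.4, -5.5, -0.4]
grip_width: 0.0434
finger_force: 28.5
```

```bash
python3 -c "
from h import *
st()"
```

```text
12.3 [0.575  0.1819 0.1059] [3.1415 0.0046 3.0413] q [ 0.192  0.815 -0.927  1.732  0.77   0.996  0.44 ] F [ 5.44 -5.5  -0.37] M [-1.195 -1.047  0.115] 0.043357855342266216 28.460909213863488
```

Emit:
apply_moves(claw=[0.04,0.04,0.04,0.04,0.04,0.04,0.04,0.04], xyz=[[0,0,-0.0003],[0,0,-0.0003],[0,0,-0.0003],[0,0,-0.0003],[0,0,-0.0003],[0,0,-0.0003],[0,0,-0.0003],[0,0,-0.0003]], twist=[[0,0,0.14],[0,0,0.14],[0,0,0.14],[0,0,0.14],[0,0,0.14],[0,0,0.14],[0,0,0.14],[0,0,0.14]])

```text
clock: 13.1
position: [0.5746, 0.1814, 0.1081]
tool_rot: [3.138, 0.002, 1.921]
force: [2.5, -8.1, -0.4]
grip_width: 0.0428
finger_force: 28.5
```

```bash
python3 -c "
from h import *
st()"
```

```text
13.1 [0.5746 0.1814 0.1081] [3.1385e+00 2.2000e-03 1.9211e+00] q [ 0.051  0.723 -0.682  1.739  0.572  0.885 -0.532] F [ 2.52 -8.13 -0.44] M [-1.682 -0.579  0.151] 0.04277777494842487 28.539260496909264
```

Emit:
apply_moves(claw=[0.04,0.04,0.04], xyz=[[0,0,-0.0001],[0,0,-0.0001],[0,0,-0.0001]], twist=[[0,0,0.05],[0,0,0.05],[0,0,0.05]])

```text
clock: 13.4
position: [0.5745, 0.1814, 0.1083]
tool_rot: [3.138, 0.002, 1.775]
force: [2.9, -8.2, 1.2]
grip_width: 0.0429
finger_force: 29.1
```

```bash
python3 -c "
from h import *
st()"
```

```text
13.4 [0.5745 0.1814 0.1083] [3.1384e+00 1.9000e-03 1.7750e+00] q [ 0.029  0.713 -0.647  1.74   0.544  0.872 -0.656] F [ 2.91 -8.18  1.22] M [-1.714 -0.576  0.154] 0.04293538070125026 29.100010134641252
```

Emit:
apply_moves(claw=[0.04,0.04], xyz=[[0,0,-0.0001],[0,0,-0.0001]], twist=[[0,0,0.05],[0,0,0.05]])

```text
clock: 13.6
position: [0.5745, 0.1814, 0.1086]
tool_rot: [3.138, 0.002, 1.675]
force: [3.0, -6.9, 1.7]
grip_width: 0.0433
finger_force: 29.1
```

```bash
python3 -c "
from h import *
st()"
```

```text
13.6 [0.5745 0.1814 0.1086] [3.1382e+00 1.5000e-03 1.6750e+00] q [ 0.014  0.706 -0.623  1.741  0.525  0.864 -0.741] F [ 3.01 -6.94  1.66] M [-1.745 -0.504  0.118] 0.043270907107173025 29.14145280738694
```

Emit:
apply_moves(claw=[0.04,0.04], xyz=[[0,0,-0.0001],[0,0,-0.0001]], twist=[[0,0,0.05],[0,0,0.05]])

```text
clock: 13.8
position: [0.5744, 0.1814, 0.1087]
tool_rot: [3.138, 0.001, 1.575]
force: [1.4, -8.1, 2.3]
grip_width: 0.0431
finger_force: 29.2
```

```bash
python3 -c "
from h import *
st()"
```

```text
13.8 [0.5744 0.1814 0.1087] [3.1382e+00 1.2000e-03 1.5750e+00] q [-1.000e-03  7.000e-01 -5.990e-01  1.742e+00  5.060e-01  8.560e-01
 -8.250e-01] F [ 1.35 -8.09  2.31] M [-1.701 -0.487  0.197] 0.04305328367363765 29.166342483558765
```

Emit:
apply_moves(claw=[0.04,0.04], xyz=[[0,0,-0.0001],[0,0,-0.0001]], twist=[[0,0,0.04],[0,0,0.03]])

```text
clock: 14.0
position: [0.5744, 0.1814, 0.1089]
tool_rot: [3.138, 0.001, 1.505]
force: [1.9, -8.4, 0.8]
grip_width: 0.043
finger_force: 29.1
```

```bash
python3 -c "
from h import *
st()"
```

```text
14.0 [0.5744 0.1814 0.1089] [3.1383e+00 1.0000e-03 1.5055e+00] q [-0.012  0.696 -0.583  1.742  0.492  0.851 -0.884] F [ 1.88 -8.36  0.75] M [-1.754 -0.529  0.114] 0.04295962123313895 29.14006265025364
```

Back at the thread's own moment, so the last reading was noise. I'll carry on in small steps.

Emit:
apply_moves(claw=[0.04,0.04], xyz=[[0,0,-0.0001],[0,0,-0.0001]], twist=[[0,0,0.05],[0,0,0.05]])

```text
clock: 14.2
position: [0.5743, 0.1815, 0.1091]
tool_rot: [3.138, 0.001, 1.405]
force: [2.9, -7.3, 2.1]
grip_width: 0.0429
finger_force: 29.1
```

```bash
python3 -c "
from h import *
st()"
```

```text
14.2 [0.5743 0.1815 0.1091] [3.1383e+00 5.0000e-04 1.4051e+00] q [-0.027  0.69  -0.558  1.743  0.472  0.843 -0.968] F [ 2.86 -7.27  2.12] M [-1.703 -0.356  0.178] 0.042911014097563434 29.127476983503584
```

Emit:
apply_moves(claw=[0.04,0.04], xyz=[[0,0,-0.0001],[0,0,-0.0001]], twist=[[0,0,0.04],[0,0,0.04]])

```text
clock: 14.4
position: [0.5743, 0.1814, 0.1093]
tool_rot: [3.138, 0.0, 1.326]
force: [2.7, -7.6, 0.7]
grip_width: 0.0429
finger_force: 29.1
```

```bash
python3 -c "
from h import *
st()"
```

```text
14.4 [0.5743 0.1814 0.1093] [3.1383e+00 4.0000e-04 1.3255e+00] q [-0.04   0.685 -0.539  1.744  0.456  0.838 -1.035] F [ 2.74 -7.64  0.69] M [-1.711 -0.387  0.151] 0.04294869270407693 29.10639123972942
```

Emit:
apply_moves(claw=[0.04,0.04], xyz=[[0,0,-0.0001],[0,0,-0.0001]], twist=[[0,0,0.05],[0,0,0.05]])

```text
clock: 14.6
position: [0.5742, 0.1815, 0.1095]
tool_rot: [3.138, 0.0, 1.225]
force: [1.6, -7.2, 1.4]
grip_width: 0.043
finger_force: 29.1
```

```bash
python3 -c "
from h import *
st()"
```

```text
14.6 [0.5742 0.1815 0.1095] [3.1384 0.     1.2252] q [-0.056  0.68  -0.514  1.744  0.435  0.83  -1.119] F [ 1.64 -7.16  1.44] M [-1.745 -0.326  0.188] 0.043028560778466216 29.09927586529193
```

Emit:
apply_moves(claw=[0.04,0.04], xyz=[[0,0,-0.0001],[0,0,-0.0001]], twist=[[0,0,0.04],[0,0,0.04]])

```text
clock: 14.8
position: [0.5742, 0.1815, 0.1096]
tool_rot: [3.138, -0.0, 1.146]
force: [1.6, -6.9, -0.3]
grip_width: 0.0429
finger_force: 29.0
```

```bash
python3 -c "
from h import *
st()"
```

```text
14.8 [0.5742 0.1815 0.1096] [ 3.1385e+00 -2.0000e-04  1.1456e+00] q [-0.069  0.676 -0.494  1.745  0.419  0.825 -1.185] F [ 1.57 -6.91 -0.29] M [-1.687 -0.377  0.224] 0.04290857688067098 29.037980808716384
```

Emit:
apply_moves(claw=[0.04,0.04], xyz=[[0,0,-0.0001],[0,0,0]], twist=[[0,0,0.03],[0,0,0.03]])

```text
clock: 15.0
position: [0.5741, 0.1815, 0.1096]
tool_rot: [3.139, -0.0, 1.086]
force: [2.7, -8.1, -1.6]
grip_width: 0.0428
finger_force: 29.1
```

```bash
python3 -c "
from h import *
st()"
```

```text
15.0 [0.5741 0.1815 0.1096] [ 3.1386e+00 -3.0000e-04  1.0862e+00] q [-0.079  0.673 -0.48   1.746  0.407  0.821 -1.235] F [ 2.66 -8.08 -1.58] M [-1.701 -0.401  0.377] 0.042812983055493706 29.051924970990513
```

Emit:
apply_moves(claw=[0.04,0.04,0.066,0.066,0.066,0.066,0.066,0.066,0.066,0.066], xyz=[[0,0,0],[0,0,0],[0,0,0],[0,0,0],[0,0,0],[0,0,-0.01],[0,0,-0.025],[0,0,-0.03],[0,0,-0.03],[0,0,0]], twist=[[0,0,-0.05],[0,0,-0.05],[0,0,0],[0,0,0],[0,0,0],[0,0,0],[0,0,0],[0,0,0],[0,0,0],[0,0,0]])

```text
clock: 16.0
position: [0.5752, 0.1838, 0.2094]
tool_rot: [3.135, -0.006, 1.188]
force: [0.5, -0.2, 0.2]
grip_width: 0.066
finger_force: 0.0
```

Emit:
apply_moves(claw=[0.05,0.05,0.05,0.05,0.05,0.05,0.05,0.05,0.05,0.05,0.05,0.05,0.05], xyz=[[0,0,0],[0,0,0],[0,0,0],[0,0,0],[0,0,0],[0,0,0],[0,0,0],[0,0,0],[0,0,0],[0,0,0],[0,0,0],[0,0,0],[0,0,0]], twist=[[0,0,-0.147],[0,0,-0.147],[0,0,-0.147],[0,0,-0.147],[0,0,-0.147],[0,0,-0.147],[0,0,-0.147],[0,0,-0.147],[0,0,-0.147],[0,0,-0.147],[0,0,-0.147],[0,0,-0.147],[0,0,-0.147]])

```text
clock: 17.3
position: [0.5736, 0.1828, 0.205]
tool_rot: [3.141, 0.003, 3.105]
force: [0.3, -0.1, -0.3]
grip_width: 0.0502
finger_force: 0.0
```

```bash
python3 -c "
from h import *
st()
f=bot.grab_frame('wrist'); save(f,'w3.png')
for p in [(.5743,.1815,.142),(.502,.18,.124)]: print(proj(f,p))
"
```

```text
17.3 [0.5736 0.1828 0.205 ] [3.1409e+00 3.1000e-03 3.1048e+00] q [ 0.239  0.699 -1.007  1.659  0.641  1.146  0.596] F [ 0.33 -0.08 -0.35] M [-0.031  0.048 -0.004] 0.05024636731495691 0.0
(np.float64(312.5323337702837), np.float64(212.2514118104964))
(np.float64(306.813923707313), np.float64(113.33709584047664))
```

View pics/w3.png

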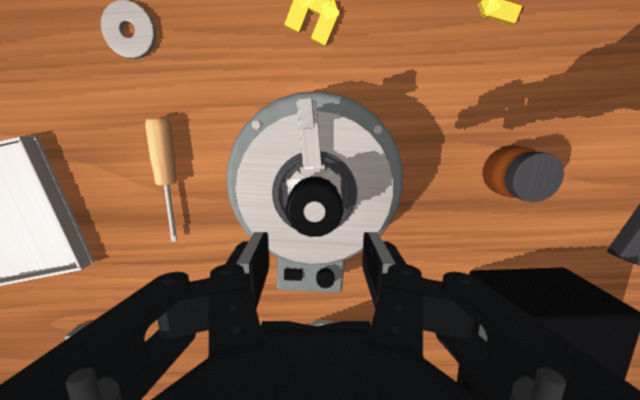

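Run:
```python
from h import *
f=bot.grab_frame('wrist'); i=f['img']
print('knob',ray(f,315,211,.1425),'tab',ray(f,306.5,112,.124))
g=cv2.cvtColor(i,cv2.COLOR_RGB2GRAY)
for v in (100,105,110,115,120,124): print(v,g[v,292:324].tolist())
cv2.imwrite('pics/w3c.png',cv2.resize(i[85:225,260:370,::-1],(440,560),interpolation=cv2.INTER_CUBIC))
```

```text
knob [0.57315262 0.183274   0.1425    ] tab [0.50106801 0.17898606 0.124     ]
100 [142, 141, 143, 145, 145, 146, 153, 168, 194, 202, 199, 199, 199, 200, 200, 200, 198, 198, 198, 191, 164, 124, 126, 130, 135, 145, 153, 154, 153, 151, 150, 150]
105 [149, 149, 149, 148, 148, 158, 181, 192, 183, 195, 199, 198, 197, 197, 199, 199, 197, 198, 196, 197, 181, 134, 124, 130, 128, 133, 148, 151, 151, 151, 148, 135]
110 [148, 148, 148, 148, 148, 146, 158, 197, 207, 206, 200, 198, 197, 196, 197, 199, 198, 197, 197, 196, 182, 141, 111, 125, 127, 115, 106, 103, 102, 98, 96, 95]
115 [192, 199, 200, 203, 205, 203, 205, 206, 201, 193, 199, 199, 198, 198, 196, 196, 194, 194, 197, 197, 194, 172, 125, 125, 129, 123, 118, 125, 130, 130, 132, 130]
120 [204, 206, 205, 204, 204, 205, 196, 188, 195, 193, 200, 198, 198, 200, 199, 198, 196, 195, 195, 193, 193, 179, 135, 118, 127, 127, 121, 128, 129, 129, 128, 129]
124 [202, 201, 200, 201, 201, 202, 202, 205, 212, 206, 200, 198, 197, 196, 196, 194, 193, 193, 191, 194, 192, 184, 157, 158, 182, 158, 133, 129, 131, 130, 131, 131]
```

View pics/w3c.png

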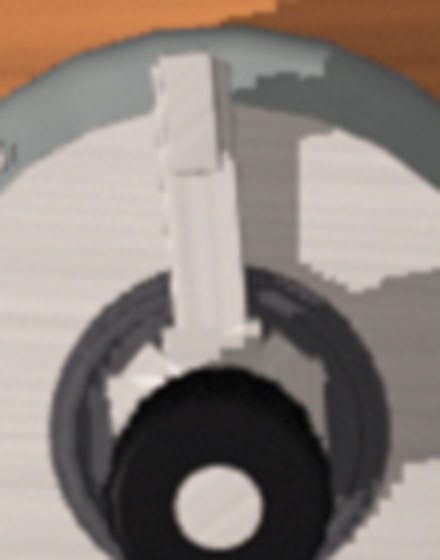

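Run:
```python
from h import *
f=bot.grab_frame('wrist')
c=lambda x,y:(260+x/4-.4,85+y/4-.4)
for a,b,z in (((183,58),(196,170),.124),((204,178),(210,328),.098),((172,180),(175,325),.098),((235,165),(245,325),.098)):
    p,q=ray(f,*c(*a),z),ray(f,*c(*b),z); d=p-q; print(p.round(4),q.round(4),np.arctan2(d[1],d[0])%(2*np.pi)-np.pi, np.linalg.norm(d))
print('tabmid',ray(f,*c(190,115),.124),'knob',ray(f,*c(219,507),.1425), 'hub rim centre', ray(f,*c(220,440),.0935))
```

```text
[0.4918 0.1796 0.124 ] [0.512  0.1811 0.124 ] 0.07138991077391665 0.02027889595180743
[0.5143 0.1821 0.098 ] [0.5464 0.1819 0.098 ] -0.004705002551596671 0.032101452706381185
[0.5144 0.1753 0.098 ] [0.5454 0.1743 0.098 ] -0.03191057093772853 0.031002282576643263
[0.5119 0.1888 0.098 ] [0.5461 0.1897 0.098 ] 0.02566123662162001 0.03417444194151391
tabmid [0.5019472  0.18040562 0.124     ] knob [0.57332856 0.18285191 0.1425    ] hub rim centre [0.57309716 0.18302228 0.0935    ]
```

Emit:
apply_moves(claw=[0.036,0.036,0.036,0.036,0.036,0.036], xyz=[[0,0,0],[0.02,-0.0008,0],[0.025,0,0],[0.0266,0,0.02],[0,0,0.03],[0,0,0]], twist=[[0.001,0.003,-0.067],[0,0,0],[0,0,0],[0,0,0],[0,0,0],[0,0,0]])

```text
clock: 18.05
position: [0.5009, 0.1793, 0.1528]
tool_rot: [-3.139, -0.003, -3.121]
force: [0.1, 0.3, 1.5]
grip_width: 0.0362
finger_force: 0.0
```

Run:
```python
from h import *
st(); print(totool([.502,.1798,.1015]),tw(3.172))
f=bot.grab_frame('wrist'); save(f,'w4.png'); s=bot.observe()
print(proj(f,[.502,.1798,.124]),proj(f,[.491,.1795,.124]))
```

```text
18.05 [0.5009 0.1793 0.1528] [-3.1394e+00 -2.9000e-03 -3.1211e+00] q [ 0.249  0.675 -1.011  1.881  0.688  0.987  0.518] F [0.09 0.33 1.52] M [-0.018  0.019  0.04 ] 0.036198879284146085 0.0
[-0.00130836  0.0006335   0.051267  ] [-0.00215546 -0.00295084 -0.00991727]
(np.float64(314.98712554635676), np.float64(229.80345732404734)) (np.float64(314.8407936632984), np.float64(213.47244026413685))
```

View pics/w4.png

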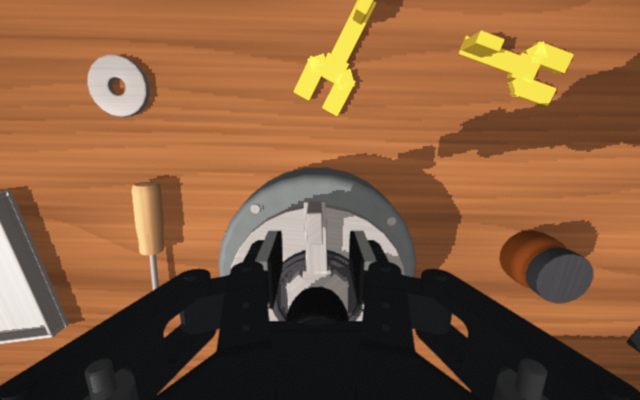

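Run:
```python
from h import *
f=bot.grab_frame('wrist'); i=f['img']
g=cv2.cvtColor(i,cv2.COLOR_RGB2GRAY)
print(g[195:280,314].tolist())
for v in (208,215,222,230,238,246,256): print(v,g[v,296:336].tolist())
cv2.imwrite('pics/w4c.png',cv2.resize(i[185:330,240:390,::-1],(600,580),interpolation=cv2.INTER_CUBIC))
```

```text
[88, 89, 87, 87, 79, 75, 74, 74, 75, 76, 75, 76, 76, 73, 78, 105, 159, 188, 190, 189, 188, 188, 190, 190, 189, 187, 186, 188, 189, 190, 187, 189, 187, 185, 186, 187, 190, 191, 189, 189, 187, 186, 186, 185, 185, 185, 185, 182, 193, 198, 197, 197, 198, 198, 196, 197, 198, 198, 198, 196, 197, 197, 197, 197, 198, 196, 197, 196, 197, 197, 197, 197, 197, 196, 194, 194, 197, 190, 186, 187, 185, 184, 175, 145, 129]
208 [176, 185, 189, 190, 192, 196, 202, 208, 200, 173, 116, 78, 76, 76, 75, 73, 75, 76, 73, 74, 73, 74, 73, 76, 92, 116, 122, 117, 116, 122, 125, 125, 124, 124, 123, 124, 123, 121, 120, 119]
215 [196, 198, 196, 197, 197, 197, 199, 201, 187, 175, 188, 193, 192, 193, 194, 190, 189, 187, 188, 187, 188, 189, 187, 174, 129, 108, 119, 118, 115, 120, 120, 120, 119, 122, 122, 122, 122, 121, 123, 121]
222 [194, 195, 194, 195, 195, 195, 192, 190, 196, 196, 201, 194, 192, 192, 190, 188, 188, 187, 188, 189, 188, 188, 187, 178, 137, 111, 118, 122, 122, 122, 122, 123, 122, 121, 121, 122, 122, 121, 122, 122]
230 [198, 198, 198, 197, 197, 197, 195, 196, 203, 199, 192, 192, 191, 189, 188, 187, 185, 186, 187, 188, 190, 189, 188, 177, 151, 153, 187, 190, 161, 123, 119, 125, 125, 125, 126, 127, 126, 127, 127, 125]
238 [197, 196, 196, 196, 195, 196, 195, 199, 201, 191, 178, 190, 192, 191, 189, 188, 187, 186, 185, 184, 185, 185, 184, 181, 162, 153, 187, 194, 174, 128, 121, 125, 125, 124, 125, 124, 124, 125, 124, 122]
246 [195, 197, 197, 198, 198, 197, 196, 193, 192, 199, 199, 195, 191, 188, 188, 192, 196, 196, 197, 196, 194, 192, 195, 196, 197, 198, 197, 198, 184, 132, 115, 119, 120, 120, 121, 120, 120, 120, 120, 120]
256 [79, 74, 71, 69, 66, 57, 49, 58, 127, 204, 205, 196, 191, 189, 189, 193, 195, 197, 197, 196, 195, 194, 193, 197, 198, 198, 199, 198, 185, 119, 52, 35, 36, 37, 36, 36, 40, 43, 47, 51]
```

View pics/w4c.png

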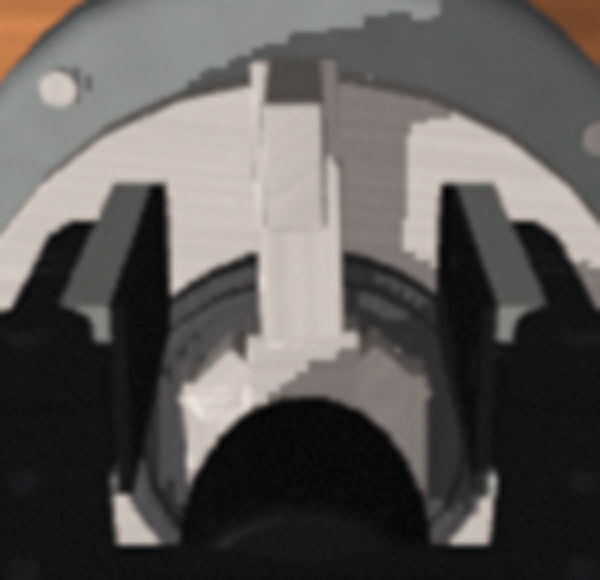

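Run:
```python
from h import *
f=bot.grab_frame('wrist'); s=bot.observe(); print(s['position'])
t=ray(f,313.2,226.7,.124); print(t, ray(f,312.8,213,.124),ray(f,313.6,240,.124))
F=np.array([*t[:2],.1015]); print(totool(F), tw(3.172))
# finger tips midpoint seen: crop mid -> pixel
print(proj(f,s['position']),proj(f,s['position']+[0,0,.019]))
```

```text
[0.50287133 0.18073321 0.1559492 ]
[0.50266101 0.17997701 0.124     ] [0.49331384 0.17954743 0.124     ] [0.51197623 0.18041282 0.124     ]
[ 0.00027627 -0.00077187  0.05444868] [ 0.00037272  0.00090715 -0.00833009]
(np.float64(314.19964192429825), np.float64(248.283791876271)) (np.float64(314.07174086890114), np.float64(265.50322343541086))
```

Emit:
apply_moves(claw=[0.036,0.036,0.036,0.036,0.036], xyz=[[0,-0.0008,0.014],[0,0,0.02],[0,0,0.015],[0,0,0.005],[0,0,0]], twist=[[0,0,0],[0,0,0],[0,0,0],[0,0,0],[0,0,0]])

```text
clock: 18.7
position: [0.5021, 0.1795, 0.1004]
tool_rot: [-3.141, -0.001, -3.117]
force: [0.8, -0.8, 0.2]
grip_width: 0.0359
finger_force: 0.0
```

Run:
```python
from h import *
st(); print(totool([.5026,.18,.1015]),tw(3.177))
```

```text
18.7 [0.5021 0.1795 0.1004] [-3.1414e+00 -7.0000e-04 -3.1174e+00] q [ 0.206  0.744 -0.948  1.916  0.777  0.902  0.455] F [ 0.79 -0.82  0.17] M [-0.025 -0.001  0.006] 0.03591956884750996 0.0
[-0.00054437  0.00044439 -0.00107069] [-0.00018577 -0.00074622 -0.01119885]
```

Emit:
apply_moves(claw=[0.03,0.018,0.012,0.006,0.006,0.006], xyz=[[0,0.0004,-0.001],[0,0,0],[0,0,0],[0,0,0],[0,0,0],[0,0,0]], twist=[[0,0,-0.01],[0,0,0],[0,0,0],[0,0,0],[0,0,0],[0,0,0]], force=40)

```text
clock: 19.3
position: [0.5024, 0.1799, 0.1022]
tool_rot: [-3.141, 0.001, -3.107]
force: [-0.8, -0.9, 6.0]
grip_width: 0.0091
finger_force: 43.1
```

Run:
```python
from h import *
st()
```

```text
19.3 [0.5024 0.1799 0.1022] [-3.1414e+00  7.0000e-04 -3.1075e+00] q [ 0.208  0.743 -0.952  1.915  0.777  0.905  0.464] F [-0.81 -0.95  6.02] M [-0.191  0.014 -0.077] 0.009132532240153724 43.11724126338959
```

Emit:
apply_moves(claw=[0.006,0.006,0.006,0.006], xyz=[[0,0,-0.0015],[0,0,-0.0015],[0,0,-0.0015],[0,0,0]], twist=[[0,0,0],[0,0,0],[0,0,0],[0,0,0]])

```text
clock: 19.7
position: [0.5023, 0.1798, 0.1065]
tool_rot: [-3.141, 0.0, -3.107]
force: [-0.5, -0.3, -1.6]
grip_width: 0.0091
finger_force: 42.1
```

Run:
```python
from h import *
st()
```

```text
19.7 [0.5023 0.1798 0.1065] [-3.1414e+00  3.0000e-04 -3.1073e+00] q [ 0.212  0.737 -0.958  1.912  0.769  0.912  0.47 ] F [-0.52 -0.3  -1.61] M [ 0.022  0.023 -0.029] 0.009066749620501727 42.1265584230423
```

Emit:
apply_moves(claw=[0.006,0.006,0.006,0.006,0.006], xyz=[[0,0,-0.0014],[0,0,0],[0.003,0,0],[0.004,0,0],[0.005,0,0]], twist=[[0,0,0],[0,0,0],[0,0,0],[0,0,0],[0,0,0]])

```text
clock: 20.2
position: [0.4898, 0.1794, 0.1077]
tool_rot: [-3.141, 0.0, -3.107]
force: [0.4, 0.2, -1.0]
grip_width: 0.009
finger_force: 42.1
```

Run:
```python
from h import *
st()
```

```text
20.2 [0.4898 0.1794 0.1077] [-3.1414  0.     -3.1073] q [ 0.214  0.721 -0.964  1.942  0.767  0.898  0.454] F [ 0.39  0.18 -1.  ] M [-0.035 -0.007 -0.005] 0.009045704420444035 42.11264669895172
```

Emit:
apply_moves(claw=[0.006,0.006,0.006,0.006,0.006], xyz=[[0.006,0,0],[0.006,0,0],[0.006,0,0],[0.006,0,0],[0,0,0]], twist=[[0,0,0],[0,0,0],[0,0,0],[0,0,0],[0,0,0]])

```text
clock: 20.7
position: [0.4656, 0.1785, 0.1078]
tool_rot: [-3.141, 0.0, -3.107]
force: [-0.0, -0.1, -1.3]
grip_width: 0.009
finger_force: 42.1
```

Emit:
apply_moves(claw=[0.006,0.006,0.006,0.006,0.006,0.006], xyz=[[0.007,0,0],[0.007,0,0],[0.007,0,0],[0.007,0,0],[0,0,0],[0,0,0]], twist=[[0,0,0],[0,0,0],[0,0,0],[0,0,0],[0,0,0],[0,0,0]])

```text
clock: 21.3
position: [0.4384, 0.1776, 0.1079]
tool_rot: [-3.141, 0.0, -3.107]
force: [-0.2, 0.2, -0.9]
grip_width: 0.0094
finger_force: 42.1
```

Run:
```python
from h import *
st()
```

```text
21.3 [0.4384 0.1776 0.1079] [-3.1413e+00  5.0000e-04 -3.1073e+00] q [ 0.214  0.663 -0.984  2.063  0.765  0.833  0.375] F [-0.15  0.21 -0.91] M [0.068 0.046 0.068] 0.00940794924331539 42.09735810756683
```

Emit:
apply_moves(claw=[0.006,0.006,0.006,0.006,0.006], xyz=[[0,0,-0.01],[0,0,-0.015],[0,0,-0.02],[0,0,-0.02],[0,0,0]], twist=[[0,0,0],[0,0,0],[0,0,0],[0,0,0],[0,0,0]])

```text
clock: 21.8
position: [0.4393, 0.1783, 0.1752]
tool_rot: [3.141, 0.003, -3.108]
force: [0.8, -0.1, -1.3]
grip_width: 0.0088
finger_force: 42.2
```

Emit:
apply_moves(claw=[0.006,0.006,0.006,0.006,0.006,0.006,0.006,0.006,0.006,0.006,0.006,0.006,0.006,0.006,0.006,0.006], xyz=[[-0.003,-0.015,0],[-0.008,-0.025,0],[-0.008,-0.028,0],[-0.008,-0.028,0],[-0.008,-0.028,0],[-0.008,-0.028,0],[-0.008,-0.028,0],[-0.008,-0.028,0],[-0.008,-0.028,0],[-0.008,-0.028,0],[-0.008,-0.028,0],[-0.008,-0.028,0],[-0.008,-0.028,0],[-0.008,-0.028,0],[-0.007,-0.02,0],[0,0,0]], twist=[[0,0,0],[0,0,0],[0,0,0],[0,0,0],[0,0,0],[0,0,0],[0,0,0],[0,0,0],[0,0,0],[0,0,0],[0,0,0],[0,0,0],[0,0,0],[0,0,0],[0,0,0],[0,0,0]])

```text
clock: 23.4
position: [0.5659, -0.2173, 0.1721]
tool_rot: [-3.141, -0.0, -3.111]
force: [-0.2, 0.4, -1.4]
grip_width: 0.0089
finger_force: 42.1
```

Run:
```python
from h import *
st(); print(totool([.566,-.214,.1]),tw(-3.007))
f=bot.grab_frame('wrist'); save(f,'w5.png')
for q in ['tray_in','tray']:
  for c in ['wrist','scene']:
    if c=='scene': bot.grab_frame(c)
    print(q,c,[(np.round(d['position'],3).tolist(),round(d['score'],2)) for d in bot.find_in(c,q)][:2])
# tray outline in the wrist picture: bright low-saturation
hs=cv2.cvtColor(f['img'],cv2.COLOR_RGB2HSV)
for p in [(.61+a*.081*np.cos(.135)-b*.071*np.sin(.135),-.208+a*.081*np.sin(.135)+b*.071*np.cos(.135),.005) for a,b in ((1,1),(1,-1),(-1,-1),(-1,1))]: print(np.round(proj(f,p)))
```

```text
23.4 [ 0.5659 -0.2173  0.1721] [-3.1413e+00 -4.0000e-04 -3.1113e+00] q [ 0.908  0.756 -1.009  1.673  0.702  1.118  1.297] F [-0.21  0.42 -1.43] M [ 0.006  0.062 -0.047] 0.008914700530779815 42.08828687667847
[-0.00019312  0.00327119  0.07206166] [-0.00026428 -0.00039872 -0.10428448]
tray_in wrist [([0.576, -0.201, 0.006], 0.91)]
tray_in scene [([0.612, -0.205, 0.001], 0.77), ([0.625, -0.209, 0.166], 0.36)]
tray wrist [([0.584, -0.199, 0.008], 0.76)]
tray scene [([0.612, -0.208, 0.002], 0.85), ([0.582, 0.194, 0.084], 0.17)]
[386. 277.]
[271. 288.]
[249. 157.]
[380. 143.]
```

View pics/w5.png

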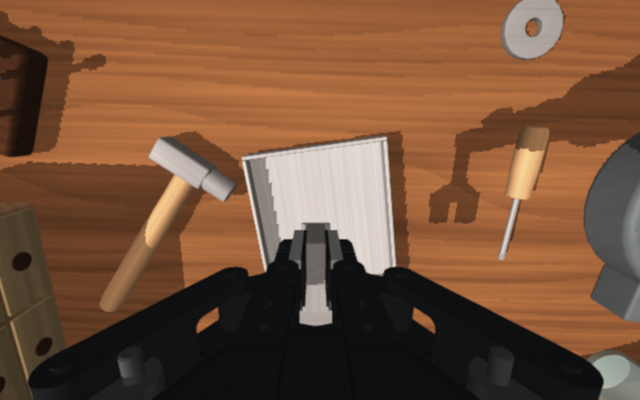

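Run:
```python
from h import *
f=bot.grab_frame('wrist')
a,b=ray(f,243,157,.022),ray(f,387,137,.022); print(a,b,np.linalg.norm(a-b),np.arctan2(*(b-a)[[1,0]])-np.pi/2)
d=(b-a)/np.linalg.norm(b-a); n=np.array([d[1],-d[0],0]); print('centre',(a+b)/2+n*.085)
```

```text
[ 0.53792364 -0.28796039  0.022     ] [ 0.51282843 -0.14216816  0.022     ] 0.14793628894986396 0.1704595733468992
centre [ 0.60914413 -0.20064528  0.022     ]
```

Emit:
apply_moves(claw=[0.006,0.006,0.006,0.006,0.006,0.006,0.006,0.006,0.006], xyz=[[0,0.003,0],[0,0,0.01],[0,0,0.02],[0,0,0.025],[0,0,0.025],[0,0,0.02],[0,0,0.015],[0,0,0.005],[0,0,0]], twist=[[0,0,-0.104],[0,0,0],[0,0,0],[0,0,0],[0,0,0],[0,0,0],[0,0,0],[0,0,0],[0,0,0]])

```text
clock: 24.7
position: [0.5657, -0.2111, 0.0526]
tool_rot: [3.141, -0.0, -3.004]
force: [0.5, -0.5, -1.2]
grip_width: 0.0092
finger_force: 42.1
```

Run:
```python
from h import *
st()
```

```text
24.7 [ 0.5657 -0.2111  0.0526] [ 3.1414e+00 -2.0000e-04 -3.0037e+00] q [ 0.849  0.906 -0.919  1.748  0.874  0.954  1.273] F [ 0.46 -0.46 -1.23] M [-0.034  0.044  0.045] 0.009158070064717834 42.113186717033386
```

Emit:
apply_moves(claw=[0.006,0.006,0.006,0.006,0.006,0.006], xyz=[[0,0,0.01],[0,0,0.012],[0,0,0.007],[0,0,0.003],[0,0,0.002],[0,0,0]], twist=[[0,0,0],[0,0,0],[0,0,0],[0,0,0],[0,0,0],[0,0,0]])

```text
clock: 25.3
position: [0.5657, -0.2112, 0.0188]
tool_rot: [-3.141, 0.0, -3.003]
force: [1.0, -1.0, -0.8]
grip_width: 0.009
finger_force: 42.1
```

Run:
```python
from h import *
st()
```

```text
25.3 [ 0.5657 -0.2112  0.0188] [-3.1415e+00  1.0000e-04 -3.0032e+00] q [ 0.829  0.95  -0.884  1.756  0.922  0.91   1.241] F [ 1.03 -1.01 -0.79] M [-0.044  0.019  0.007] 0.008969810197781458 42.11984395980835
```

Underside is about 2 mm above the floor; easing down to contact.

Emit:
apply_moves(claw=[0.006,0.006,0.006,0.006], xyz=[[0,0,0.001],[0,0,0.001],[0,0,0.0006],[0,0,0]], twist=[[0,0,0],[0,0,0],[0,0,0],[0,0,0]])

```text
clock: 25.7
position: [0.5658, -0.2113, 0.0164]
tool_rot: [-3.141, 0.0, -3.003]
force: [-1.0, -1.0, 3.2]
grip_width: 0.0091
finger_force: 42.7
```

Run:
```python
from h import *
st()
```

```text
25.7 [ 0.5658 -0.2113  0.0164] [-3.1411e+00  3.0000e-04 -3.0033e+00] q [ 0.828  0.953 -0.881  1.756  0.925  0.906  1.239] F [-1.01 -1.03  3.25] M [ 0.003  0.269 -0.008] 0.009095515774918577 42.66967713832855
```

Emit:
apply_moves(claw=[0.014,0.02,0.03,0.034,0.034,0.034,0.034,0.034,0.034], xyz=[[0,0,0],[0,0,0],[0,0,0],[0,0,-0.005],[0,0,-0.02],[0,0,-0.03],[0,0,-0.03],[0,0,-0.04],[0,0,0]], twist=[[0,0,0],[0,0,0],[0,0,0],[0,0,0],[0,0,0],[0,0,0],[0,0,0],[0,0,0],[0,0,0]])

```text
clock: 26.6
position: [0.5679, -0.2111, 0.1474]
tool_rot: [-3.138, 0.006, -3.003]
force: [0.4, -0.4, 0.8]
grip_width: 0.0339
finger_force: 0.0
```

Run:
```python
from h import *
st()
f=bot.grab_frame('wrist'); g=bot.grab_frame('scene')
u,v=map(int,proj(g,(.61,-.2,.02))); a,b=g['img'][max(v-60,0):v+60,u-80:u+80],f['img']
u2,v2=map(int,proj(g,(.55,.18,.11)))
c=g['img'][v2-60:v2+60,u2-80:u2+80]
out=np.hstack([cv2.resize(x,(400,300),interpolation=cv2.INTER_CUBIC) for x in (a,c)])
out=np.vstack([out,np.hstack([cv2.resize(b,(480,300)),np.zeros((300,320,3),np.uint8)])])
cv2.imwrite('pics/final.png',out[:,:,::-1])
```

```text
26.6 [ 0.5679 -0.2111  0.1474] [-3.1384  0.0064 -3.0031] q [ 0.9    0.789 -1.011  1.7    0.752  1.082  1.357] F [ 0.36 -0.4   0.78] M [ 0.007 -0.065  0.059] 0.03391139634703277 0.0
```

View pics/final.png

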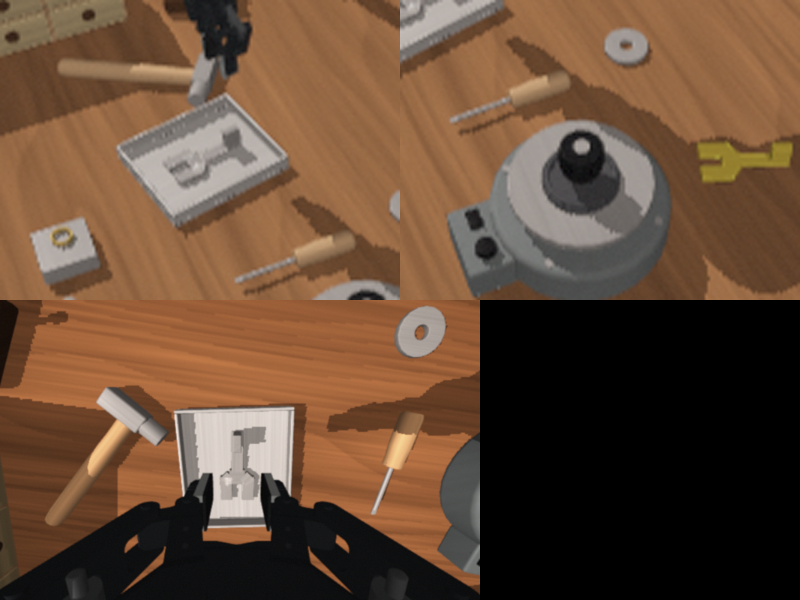

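The washer lies flat in the tray, centred between the walls, with its tab upright. The knob is up and nothing else on the bench has moved, so I am handing in.

```bash
python3 -c "
from h import *
print(bot.job_done())"
```

```text
the job is handed in; nothing more can be done
None
```

I handed the job in at about 27 s: the knob is at its stop (moment rose from about 0.15 to 0.38 N m) and the washer lies flat and released in the tray with the bystanders unmoved, though I viewed 12 pictures instead of the allowed 10 and the hand-in gave no verdict.

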